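# Roll the hand roller over a proof onto the finish line

### The job

Take a hand proof: with the fingertips, push the top of the black rubber roller sideways so that it rolls across the sheet on the proofing board and comes to rest on the dark line drawn on the other side, lying along the line with the line hidden under its middle. It must roll there on the board and never be lifted, squeezed or pressed hard; the ink jar, the brush and the green hand rest must stay as they are. Leave the roller lying still and let go of it.

Things in the scene. Friction and masses are not known exactly. Their poses are not given: they have to be found in the camera images.
- roller: Loose black hard-rubber cylinder, 40 mm in diameter, 150 mm long plus a 6 mm axle stub at each end, 0.2 to 0.45 kg. Origin at its centre, 20 mm above the board; x along its axis, y and z turn with it. A light press (a few N) stroked over its top rolls it half as far as the finger moves. Pushed level at half height it rolls too; pushed from behind above that it jams. It stops when let go.
- line_mid (a point): The finish line: a straight dark line 200 mm long and 8 mm wide, flat on the board. The point is its middle, at the board's top face. x runs along the line, y across it (level), z up. It lies 80 to 124 mm from the roller's centre, across the sheet, on either side of it (+y or -y of the board), and runs nearly parallel to the roller.
- board: Proofing board fixed to the table: 240 mm (x) by 340 mm (y) by 12 mm high, flat pale face, with a printed sheet (170 mm along x by 56 mm along y, flush) at its middle. Origin at the centre of its underside on the table; top face 12 mm above the origin. The line and the roller lie along its x axis, one on each side of the sheet in y.
- jar: Ink jar standing on the table beside the board's +y edge, about 52 mm in diameter and 60 mm high, origin at the centre of its underside; leave it alone.
- brush: Brush lying on the table along the board's far (+x) edge, under 250 mm long, origin near its middle on the underside; leave it alone.
- rest: Green wooden hand rest, a low bridge beside the board's -y edge: 300 mm long (its x), 55 mm wide, 41 mm high, origin at the centre of its underside on the table; leave it alone.
Not all that is in view belongs to the job. Leave any pink look-alike of the roller alone.

How it is judged:
By the outcome, as a careful person would: the job done as asked, in the order asked, and still so for the second after the job is handed in, with the robot touching nothing.
It also fails if it takes over 54 s, if anything falls off the work surface, if the arm or the gripper's body presses on something with over 40 N, if the wrist force passes 120 N, or if a joint passes its speed limit or range.

### The arm

A 6-joint arm with a two-finger parallel gripper is mounted at the origin on the work surface. World frame = base frame: x ahead of the robot, y to its left, z up, the work surface at z = 0. Lengths are in m, angles in degrees, forces in N, time in s.
With the tool pointing down it reaches from about 0.25 to 0.725 m from the base axis. Payload 9.7 kg.
Tool frame: the origin (TCP) lies on the centre line of the jaws, within the pads' length; the fingertips stand 14 mm ahead of it and the grasp point (between the pads) lies 5 mm behind it; z points along the fingers, y is the line along which they close (so a half turn about z gives the same grasp; the last joint's range is limited). The gripper opens to 85 mm and grips with 20 to 120 N. Pads are 22 mm wide; open, the fingers measure 114 mm over their backs; the gripper's body (76 mm by 85 mm) begins 54 mm behind the grasp point. The pads swing forward as they close: fully open they stand 13 mm farther back than shut.
Start: joints at [-76.49, 4.979, 10.078, 95.1, 0, 90], TCP at [0.128, -0.535, 0.245] pointing down, gripper open.
Joint ranges: [-179.16, 179.16], [-48.56, 103.87], [-65.8, 70.77], [-126.05, 130.52], [-82.76, 87.17], [-180, 180]. Speed limits (degrees/s): [127.2, 127.2, 147.25, 180, 180, 180].

### API

Orientations are given as [roll, pitch, yaw] about the fixed x, y, z axes, in that order (R = Rz(yaw) Ry(pitch) Rx(roll)).
In Python, from workcell import bot, camera, get_calibration, ticket gives the robot as it stands. The module is installed in compiled form; this text tells all that it offers.
- The arm moves only by the tool send_rows, never from a script. Its arguments are lists of equal length, an entry for each row: "linear": the shift along the tool's x, y, z in m, a list of three; "twist": the turn, a rotation vector about the tool's x, y, z in units of 10 degrees (1.0 is 10 degrees), a list of three; "gripper": the opening in per cent of the stroke, from 0 (shut) to 100 (fully open). In form: {"linear": [[x, y, z], ...], "twist": [[wx, wy, wz], ...], "gripper": [gripper, ...]}. A call has 1 to 8 rows; each row shifts and turns the commanded pose from where the row before left it, along the tool's axes as they then stand; what a row does not reach is not made up. A row lasts 1/8 s, in which the tool goes at most 62.5 mm and 10.7 degrees, less where a joint would pass 70% of its speed; a pose out of reach is approached as far as the arm can. A call with a gripper value outside its range is refused whole. The fingers move at their own pace and stop on an object; "grip_force" is the grip in N (left out, the last holds). Time passes only in rows, so rows that do not move let the fingers close. It gives the time, the measured TCP pose, the force, the opening and the grip force at its end, in the units of the state.
- bot.get_obs(): the state, without advancing time (a new reading comes with each control period).
- camera(name): name is "scene" or "top" or "wrist"; returns the picture (384x512x3 uint8, red, green, blue); there is no depth.
- get_calibration(name): a dict with "fx", "fy", "cx", "cy" (pixels), "origin" and "orientation" of the camera in the world; the wrist camera has in their place "hand_eye" (4x4, takes a point from camera to tool coordinates, whose origin is the TCP and whose axes are the flange's). Camera axes: x right, y down, z forward; pixel columns grow to the right and rows downward; lengths in m; the calibration is good to about 2 mm. A picture is of the moment at which its call begins: read the wrist's pose just before it. get_calibration takes no time and is no camera call.
- ticket.job_done(): hands the job in; it is judged then, once.
The state is a dict: "time": time; "q": joint angles; "qd": joint speeds; "joint_efforts": joint torques, N m; "ee_pos": TCP position; "tcp_rot": TCP orientation; "wrist_force": force on the tool from outside, world axes, zero at the start; "torque": the same for the moment, N m; "opening": finger opening in m; "grasp_force": force on a finger pad.
Only numpy, scipy, OpenCV 4.12 (cv2) and the standard library are available. Lean on these libraries where they do the work, as an engineer would, in place of code of your own. Each camera call takes 0.05 s, during which the arm holds its last target. There are 200 camera calls.

## Working session

There is one attempt and no reset: what is moved stays moved. The work goes in short steps, Python scripts to look and compute and a tool call to move; the robot and the scene stay as the last step left them, time stands still between calls to the robot, and variables do not carry over. Pictures are saved under pics/ and viewed, at most 10 in all, crops included, and the job is handed in when it is done.

Besides the shell and the picture viewer there is one more tool, called as a command line: name --argument value ..., lists and objects as JSON in quotes. send_rows: Moves the arm, as the interface text tells. Its arguments: {"type":"object","properties":{"linear":{"type":"array"},"twist":{"type":"array"},"gripper":{"type":"array"},"grip_force":{"type":"number"}},"required":["linear","twist","gripper"]}

```bash
mkdir -p pics
cat > h.py <<'E'
import numpy as np,cv2
from workcell import bot,camera,get_calibration,ticket
from scipy.spatial.transform import Rotation as R
def ray(name,uv,z,obs=None):
    c=get_calibration(name);uv=np.atleast_2d(uv).astype(float)
    d=np.c_[(uv[:,0]-c['cx'])/c['fx'],(uv[:,1]-c['cy'])/c['fy'],np.ones(len(uv))]
    if name=='wrist':
        H=np.array(c['hand_eye']);T=np.eye(4);T[:3,:3]=R.from_euler('xyz',obs['tcp_rot'],degrees=True).as_matrix();T[:3,3]=obs['ee_pos'];M=T@H
        o=M[:3,3];r=M[:3,:3]
    else:
        o=np.array(c['origin']);a=np.array(c['orientation']);r=a if a.shape==(3,3) else R.from_euler('xyz',a,degrees=True).as_matrix()
    d=d@r.T
    return o+d*((z-o[2])/d[:,2])[:,None]
def save(n,im): cv2.imwrite('pics/'+n,im[...,::-1])
E
python3 - <<'E'
from h import *
print(bot.get_obs())
for n in('top','scene'):
    im=camera(n);np.save(n,im);c=get_calibration(n);print(n,c)
    save(n+'.png',im)
print(get_calibration('wrist'))
a=np.load('top.npy');b=np.load('scene.npy')
save('both.png',cv2.resize(np.vstack([a,b]),(448*1,600)) if 0 else np.hstack([a,b])[:, :])
save('top2.png',cv2.resize(a,(800,600)))
E
```

```text
{'time': 0.0, 'q': array([-7.64920154e+01,  5.01352733e+00,  1.00338167e+01,  9.50982595e+01,
       -1.12320018e-04,  9.00006134e+01]), 'qd': array([ 0.02596908,  0.01719298, -0.06632833,  0.00275346, -0.19846704,
        0.04719114]), 'joint_efforts': array([-5.21439506e-04, -5.20384526e+01,  4.64803898e+01,  1.61192886e-02,
       -5.22390314e-05, -7.52912740e-06]), 'ee_pos': array([ 0.12842189, -0.53458974,  0.24455405]), 'tcp_rot': array([-1.79922030e+02,  1.13154674e-04,  1.35073714e+01]), 'wrist_force': array([0.12513871, 0.76605416, 1.41509666]), 'torque': array([ 0.04947443,  0.02004321, -0.03613444]), 'grasp_force': 0.0, 'opening': 0.08554264902746292}
top {'fx': 378.2520417565109, 'fy': 378.2520417565109, 'cx': 256.6435465725313, 'cy': 194.6076440426857, 'origin': array([0.54830114, 0.04096561, 0.98023013]), 'orientation': array([-177.82259559,   -1.66361668,  -91.19318135])}
scene {'fx': 361.61281243951163, 'fy': 361.61281243951163, 'cx': 252.01489599703288, 'cy': 192.90688465112046, 'origin': array([ 1.15352106, -0.31693011,  0.59478902]), 'orientation': array([-130.48184631,   -0.93441606,   59.20618051])}
{'fx': 304.73304606844636, 'fy': 304.73304606844636, 'cx': 258.4255579186418, 'cy': 192.3473313535319, 'hand_eye': array([[-1.84383904e-03, -9.57491434e-01, -2.88455809e-01,
         7.47143209e-02],
       [ 9.99996444e-01, -2.32124810e-03,  1.31300076e-03,
         4.18924588e-04],
       [-1.92676448e-03, -2.88452363e-01,  9.57492309e-01,
        -1.28528937e-01],
       [ 0.00000000e+00,  0.00000000e+00,  0.00000000e+00,
         1.00000000e+00]])}
```

View pics/top2.png

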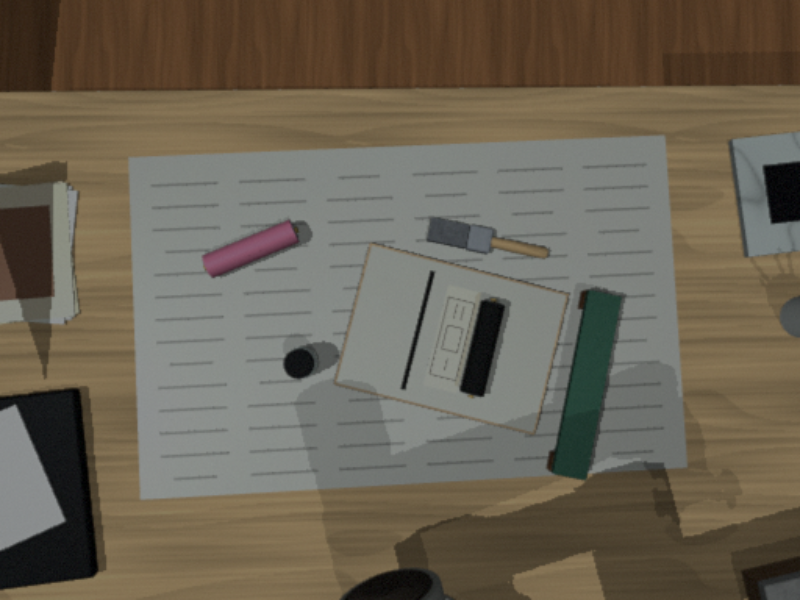

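View pics/scene.png

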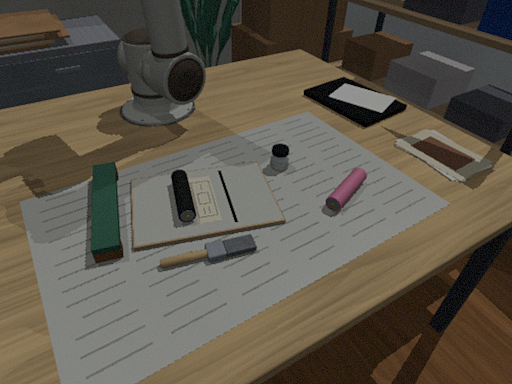

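The top view (800x600) shows the black roller at about (482,347) and the dark line at about (418,330), on the board's left (+y) side. The jar is at (299,362), the brush at (488,238) and the green rest at (587,383). There are two cylinders. The pink one at (250,248) is off the board and is the decoy. The black one on the board, beside the sheet, is the roller.

```bash
cat >> h.py <<'E'
def dark(im,thr=55): return (im.max(2)<thr).astype(np.uint8)
E
python3 - <<'E'
from h import *
im=np.load('top.npy');x0,y0=(216,150);c=im[150:285,216:370]
save('crop.png',cv2.resize(c,None,fx=5,fy=4.4,interpolation=cv2.INTER_CUBIC)[:600,:800])
m=np.zeros(im.shape[:2],np.uint8);m[165:265,245:335]=dark(im)[165:265,245:335]
n,l,s,cc=cv2.connectedComponentsWithStats(m)
for i in range(1,n):
    if s[i,4]<60: continue
    p=np.argwhere(l==i)[:,::-1].astype(np.float32)
    r=cv2.minAreaRect(p);b=cv2.boxPoints(r)
    for z in(.012,.032):
        w=ray('top',p,z);wr=cv2.minAreaRect((w[:,:2]*1000).astype(np.float32))
        print(s[i],cc[i],z,[np.round(k,1) for k in wr])
# board bounds by line: corner pixels
for uv in((371,243),(569,294),(537,433),(335,383)): print(ray('top',np.array(uv)/1.5625,.012).round(3))
E
```

```text
[257 174  21  75 173] [267.03468208 210.96531792] 0.012 [array([542.4, -13.8]), array([  5.9, 196.1]), np.float64(74.5)]
[257 174  21  75 173] [267.03468208 210.96531792] 0.032 [array([542.5, -12.6]), array([  5.8, 192.1]), np.float64(74.5)]
[295 192  28  62 944] [308.47139831 222.29978814] 0.012 [array([ 511.5, -119.6]), array([ 40. , 156.8]), np.float64(75.1)]
[295 192  28  62 944] [308.47139831 222.29978814] 0.032 [array([ 512.3, -116.2]), array([ 39.2, 153.5]), np.float64(75.1)]
[[0.686 0.059 0.012]]
[[ 0.596 -0.266  0.012]]
[[ 0.369 -0.206  0.012]]
[[0.458 0.122 0.012]]
```

View pics/crop.png

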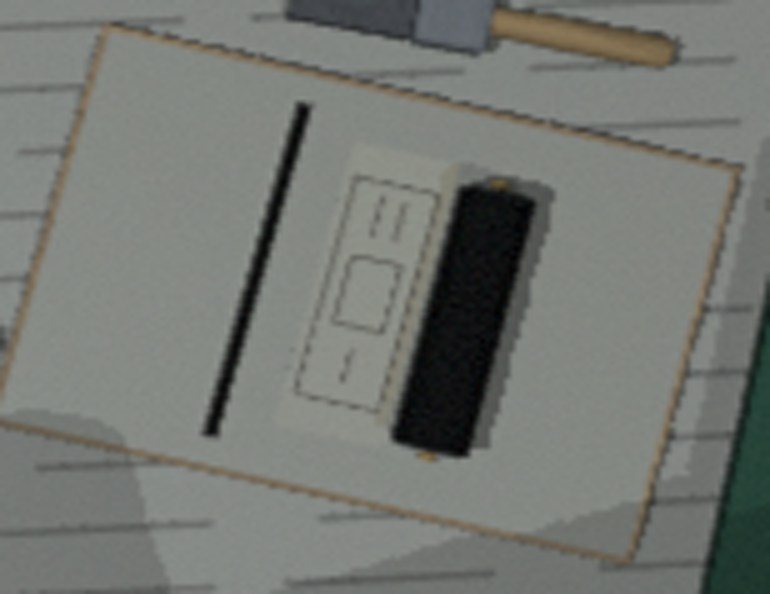

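The crop confirms it: the black roller with axle stubs lies on the board on the right of the sheet, and the line is on the left, nearly parallel. The measured gap is about 106 mm along board +y, at a board yaw of about -15.3°.

send_rows --linear '[[0.039,-0.0265,0],[0.039,-0.0265,0],[0.039,-0.0265,0],[0.039,-0.0265,0],[0.039,-0.0265,0],[0.039,-0.0265,0],[0.039,-0.0265,0],[0.039,-0.0265,0]]' --twist '[[0,0,0],[0,0,0],[0,0,0],[0,0,0],[0,0,0],[0,0,0],[0,0,0],[0,0,0]]' --gripper '[0,0,0,0,0,0,0,0]' --grip_force 20

```text
time: 1.1
ee_pos: [0.3831, -0.2544, 0.2451]
tcp_rot: [-180.0, 0.0, 13.5]
wrist_force: [0.3, -1.3, -0.2]
opening: -0.0004
grasp_force: 0.0
```

send_rows --linear '[[0.039,-0.0265,0],[0.039,-0.0265,0],[0.039,-0.0265,0],[0.039,-0.0265,0],[0,0,0],[0,0,0],[0,0,0],[0,0,0]]' --twist '[[0,0,0],[0,0,0],[0,0,0],[0,0,0],[0,0,0.96],[0,0,0.96],[0,0,0.96],[0,0,0]]' --gripper '[0,0,0,0,0,0,0,0]'

```text
time: 2.1
ee_pos: [0.5062, -0.1278, 0.245]
tcp_rot: [-179.5, 0.0, -14.3]
wrist_force: [0.0, -0.3, 0.0]
opening: -0.0001
grasp_force: 0.0
```

Run:
```python
from h import *
o=bot.get_obs();im=camera('wrist');np.save('w1',im);save('w1.png',im)
print(o['ee_pos'],o['tcp_rot'],o['q'].round(1),o['wrist_force'])
m=dark(im,50);n,l,s,cc=cv2.connectedComponentsWithStats(m)
for i in range(1,n):
    if s[i,4]<400: continue
    p=np.argwhere(l==i)[:,::-1]
    for z in(.012,.032,.052):
        w=ray('wrist',p,z,o);wr=cv2.minAreaRect((w[:,:2]*1000).astype(np.float32));print(s[i],z,[np.round(k,1) for k in wr])
```

```text
[ 0.50618995 -0.12778264  0.24495559] [-1.79512766e+02  4.02144724e-02 -1.43299803e+01] [-14.4   1.2   6.1  94.9   0.5 179.9] [ 0.03784173 -0.34557638  0.04738129]
[    0    38   512   346 44818] 0.012 [array([411.8, -91.8]), array([780.2, 475.2]), np.float64(76.0)]
[    0    38   512   346 44818] 0.032 [array([421. , -94.9]), array([737. , 448.9]), np.float64(76.0)]
[    0    38   512   346 44818] 0.052 [array([430.3, -98. ]), array([693.8, 422.6]), np.float64(76.0)]
[152  71  17 164 806] 0.012 [array([543.6, -14.1]), array([  6.2, 197. ]), np.float64(74.4)]
[152  71  17 164 806] 0.032 [array([545.5, -21.5]), array([  5.9, 186.1]), np.float64(74.4)]
[152  71  17 164 806] 0.052 [array([547.4, -28.8]), array([  5.6, 175.2]), np.float64(74.4)]
[   0  224   37   40 1173] 0.012 [array([481.4, 207. ]), array([46.2, 60.8]), np.float64(61.7)]
[   0  224   37   40 1173] 0.032 [array([486.8, 187.4]), array([43.7, 57.5]), np.float64(61.7)]
[   0  224   37   40 1173] 0.052 [array([492.2, 167.8]), array([41.1, 54.1]), np.float64(61.7)]
```

View pics/w1.png

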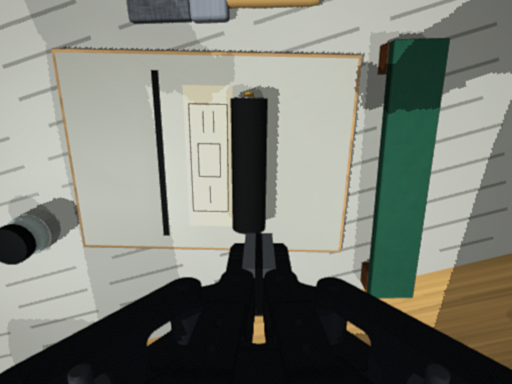

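The wrist view shows the roller at pixels (232–267, 97–232), the line from (155,71) to (166,235) and the jar at (20,240). Joint 6 sits at its limit, so I'll use the half-turned tool.

send_rows --linear '[[0,0,0],[0,0,0],[0,0,0],[0,0,0],[0,0,0],[0,0,0],[0,0,0],[0,0,0]]' --twist '[[0,0,-1.05],[0,0,-1.05],[0,0,-1.05],[0,0,-1.05],[0,0,-1.05],[0,0,-1.05],[0,0,-1.05],[0,0,-1.05]]' --gripper '[0,0,0,0,0,0,0,0]'

```text
time: 3.15
ee_pos: [0.5064, -0.1271, 0.2452]
tcp_rot: [-179.9, -0.5, 70.0]
wrist_force: [-0.1, -0.2, 0.1]
opening: -0.0001
grasp_force: 0.0
```

send_rows --linear '[[0,0,0],[0,0,0],[0,0,0],[0,0,0],[0,0,0],[0,0,0],[0,0,0],[0,0,0]]' --twist '[[0,0,-1.05],[0,0,-1.05],[0,0,-1.05],[0,0,-1.05],[0,0,-1.05],[0,0,-1.05],[0,0,-1.05],[0,0,-1.05]]' --gripper '[0,0,0,0,0,0,0,0]'

```text
time: 4.15
ee_pos: [0.5064, -0.1271, 0.2452]
tcp_rot: [179.5, -0.1, 154.0]
wrist_force: [0.7, -0.5, 0.9]
opening: -0.0
grasp_force: 0.0
```

send_rows --linear '[[0,0,0],[0,0,0],[0,0,0]]' --twist '[[0,0,-1.0],[0,0,0],[0,0,0]]' --gripper '[0,0,0]'

```text
time: 4.53
ee_pos: [0.5064, -0.1273, 0.2452]
tcp_rot: [179.5, -0.0, 163.4]
wrist_force: [-1.2, 0.6, 0.8]
opening: 0.0001
grasp_force: 0.0
```

```bash
cat >> h.py <<'E'
from cv2 import minAreaRect
U=np.array([np.cos(np.radians(-15.5)),np.sin(np.radians(-15.5))]);V=np.array([-U[1],U[0]]);L=np.array([.543,-.014])
def bl(p): p=np.asarray(p)[...,:2]-L; return np.stack([p@U,p@V],-1)   # line frame: along, across
def roller(name,im,o=None,thr=50):
    # dark rows between -.16..+.02 across, edges at z=.032 level, by line-frame bins
    m=dark(im,thr);p=np.argwhere(m)[:,::-1]
    q=bl(ray(name,p,.032,o))*1000
    return p,q
E
python3 - <<'E'
from h import *
o=bot.get_obs();im=camera('wrist');np.save('w2',im);save('w2.png',im)
print(o['ee_pos'],o['tcp_rot'],o['q'].round(1),o['wrist_force'],'tcp line frame',bl(o['ee_pos'])*1000)
p,q=roller('wrist',im,o)
for a in range(-70,80,10):
    s=q[(abs(q[:,0]-a)<3)&(q[:,1]>-150)&(q[:,1]<-70)]
    if len(s): print(a,np.percentile(s[:,1],[1,99]).round(1),len(s))
E
```

```text
[ 0.50640588 -0.12729437  0.24524014] [ 1.79509340e+02 -2.67322466e-02  1.63449663e+02] [-14.4   1.1   6.1  94.9   0.5   2.2] [-1.19230711  0.58045635  0.78762178] tcp line frame [  -4.98660898 -118.95325494]
-70 [-126.4  -88.6] 205
-60 [-126.7  -88.5] 209
-50 [-125.9  -88.5] 193
-40 [-126.2  -88.5] 185
-30 [-126.5  -88.4] 180
-20 [-125.6  -88.4] 175
-10 [-125.9  -88.3] 179
0 [-126.2  -88.3] 175
10 [-125.3  -88.2] 166
20 [-125.5  -88.2] 165
30 [-125.8  -88.2] 161
40 [-124.9  -88.1] 153
50 [-125.1  -88.1] 155
60 [-125.4  -88. ] 155
70 [-125.6  -88. ] 138
```

View pics/w2.png

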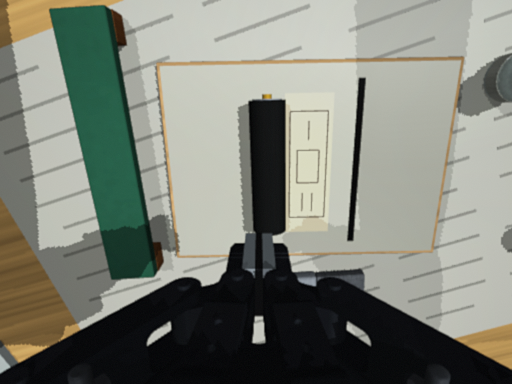

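The half-turned wrist view shows the roller at about (268,165) and the line at about (357,160). The tool's +y now points along the roll direction. In the line frame the roller is at about (-3,-107) mm, and the tool is at (-5,-119) mm.

send_rows --linear '[[-0.002,0.003,0.03],[0,0,0.04],[0,0,0.04],[0,0,0.04],[0,0,0.02],[0,0,0.004],[0,0,0],[0,0,0]]' --twist '[[0.05,0,-0.1],[0,0,0],[0,0,0],[0,0,0],[0,0,0],[0,0,0],[0,0,0],[0,0,0]]' --gripper '[0,0,0,0,0,0,0,0]'

```text
time: 5.58
ee_pos: [0.5098, -0.125, 0.0726]
tcp_rot: [-180.0, 0.1, 164.6]
wrist_force: [1.2, 0.2, -0.3]
opening: -0.0
grasp_force: 0.0
```

send_rows --linear '[[0,0,0.001],[0,0,0.001],[0,0,0.001]]' --twist '[[0,0,0],[0,0,0],[0,0,0]]' --gripper '[0,0,0]'

```text
time: 5.95
ee_pos: [0.5092, -0.1249, 0.0684]
tcp_rot: [-180.0, -0.0, 164.7]
wrist_force: [-0.3, 0.3, 0.7]
opening: -0.0002
grasp_force: 0.0
```

send_rows --linear '[[0,0,0.001],[0,0,0.0005],[0,0,0]]' --twist '[[0,0,0],[0,0,0],[0,0,0]]' --gripper '[0,0,0]'

```text
time: 6.32
ee_pos: [0.5091, -0.1249, 0.0667]
tcp_rot: [-180.0, -0.0, 164.7]
wrist_force: [-0.1, -0.3, 1.1]
opening: 0.0001
grasp_force: 0.0
```

send_rows --linear '[[0,0,0.0005],[0,0,0]]' --twist '[[0,0,0],[0,0,0]]' --gripper '[0,0]'

```text
time: 6.58
ee_pos: [0.5092, -0.1249, 0.0663]
tcp_rot: [-180.0, -0.0, 164.7]
wrist_force: [-0.5, -0.0, -0.4]
opening: 0.0002
grasp_force: 0.0
```

send_rows --linear '[[0,0,0.0005],[0,0,0]]' --twist '[[0,0,0],[0,0,0]]' --gripper '[0,0]'

```text
time: 6.82
ee_pos: [0.5092, -0.1249, 0.0658]
tcp_rot: [-180.0, -0.0, 164.7]
wrist_force: [-0.1, -0.3, -0.5]
opening: 0.0002
grasp_force: 0.1
```

send_rows --linear '[[0,0,0.0003],[0,0,0]]' --twist '[[0,0,0],[0,0,0]]' --gripper '[0,0]'

```text
time: 7.08
ee_pos: [0.5092, -0.1249, 0.0657]
tcp_rot: [-180.0, -0.0, 164.7]
wrist_force: [-1.1, 0.5, 0.9]
opening: -0.0
grasp_force: 1.0
```

send_rows --linear '[[0,0,0.0003],[0,0,0]]' --twist '[[0,0,0],[0,0,0]]' --gripper '[0,0]'

```text
time: 7.32
ee_pos: [0.5092, -0.1249, 0.0656]
tcp_rot: [-180.0, 0.0, 164.7]
wrist_force: [-1.0, -0.0, 5.0]
opening: -0.0004
grasp_force: 2.5
```

send_rows --linear '[[0,0,0.0003],[0,0,0]]' --twist '[[0,0,0],[0,0,0]]' --gripper '[0,0]'

```text
time: 7.58
ee_pos: [0.5093, -0.125, 0.0655]
tcp_rot: [-180.0, 0.0, 164.7]
wrist_force: [-2.6, -0.7, 7.6]
opening: 0.0001
grasp_force: 3.6
```

Contact made at about 6 N; the first stroke is short.

send_rows --linear '[[0,0.004,0],[0,0.004,0],[0,0.004,0],[0,0.004,0],[0,0.004,0]]' --twist '[[0,0,0],[0,0,0],[0,0,0],[0,0,0],[0,0,0]]' --gripper '[0,0,0,0,0]'

```text
time: 8.2
ee_pos: [0.5145, -0.1055, 0.0659]
tcp_rot: [-180.0, 0.0, 164.7]
wrist_force: [-4.4, 0.3, 10.1]
opening: -0.0002
grasp_force: 5.5
```

```bash
cat >> h.py <<'E'
def report(fn=None):
    o=bot.get_obs();im=camera('wrist')
    if fn: save(fn,im)
    print('tcp',(bl(o['ee_pos'])*1000).round(1),o['ee_pos'][2].round(4),'F',o['wrist_force'].round(1),'t',o['time'])
    p,q=roller('wrist',im,o)
    for a in range(-70,80,10):
        s=np.sort(q[(abs(q[:,0]-a)<1.5)&(q[:,1]>-150)&(q[:,1]<45)][:,1])
        if len(s)<5: continue
        g=np.split(s,np.where(np.diff(s)>3)[0]+1)
        print(a,[(k[0].round(1),k[-1].round(1)) for k in g if len(k)>4])
E
python3 -c "
from h import *
report('w3.png')"
```

```text
tcp [ -3.  -95.8] 0.0659 F [-4.4  0.3 10.1] t 8.2
-70 [(np.float64(-116.9), np.float64(-77.7)), (np.float64(-13.5), np.float64(-7.2))]
-60 [(np.float64(-116.8), np.float64(-77.4)), (np.float64(-13.5), np.float64(-7.2))]
-50 [(np.float64(-116.6), np.float64(-77.5)), (np.float64(-13.5), np.float64(-7.2))]
-40 [(np.float64(-116.4), np.float64(-77.2)), (np.float64(-13.5), np.float64(-7.2))]
-30 [(np.float64(-116.2), np.float64(-77.4)), (np.float64(-13.5), np.float64(-7.2))]
-20 [(np.float64(-116.6), np.float64(-77.1)), (np.float64(-13.5), np.float64(-7.3))]
-10 [(np.float64(-116.3), np.float64(-77.3)), (np.float64(-13.4), np.float64(-7.3))]
0 [(np.float64(-116.1), np.float64(-104.4)), (np.float64(-97.4), np.float64(-94.5)), (np.float64(-87.5), np.float64(-77.0)), (np.float64(-13.5), np.float64(-7.3))]
10 [(np.float64(-115.8), np.float64(-105.1)), (np.float64(-98.0), np.float64(-93.9)), (np.float64(-86.8), np.float64(-77.3)), (np.float64(-13.5), np.float64(-7.3))]
20 [(np.float64(-116.1), np.float64(-105.9)), (np.float64(-98.0), np.float64(-93.8)), (np.float64(-86.6), np.float64(-77.0)), (np.float64(-13.4), np.float64(-7.3))]
30 [(np.float64(-149.5), np.float64(-132.3)), (np.float64(-120.7), np.float64(-71.8)), (np.float64(-59.5), np.float64(-42.4)), (np.float64(-13.3), np.float64(-7.2))]
40 [(np.float64(-149.7), np.float64(-25.4)), (np.float64(-13.3), np.float64(-7.4))]
50 [(np.float64(-149.9), np.float64(-7.2))]
60 [(np.float64(-150.0), np.float64(8.8))]
70 [(np.float64(-149.5), np.float64(-33.8)), (np.float64(-25.6), np.float64(26.6))]
```

View pics/w3.png

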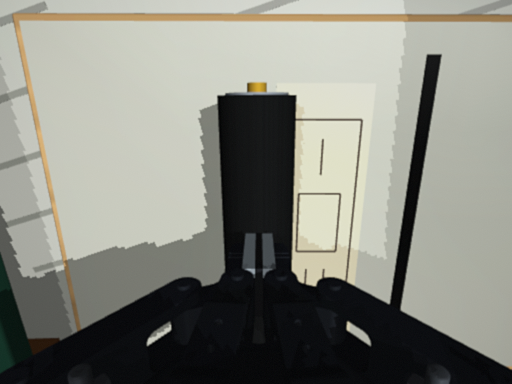

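The roller rolled 10 mm to about -97 and is still parallel. The fingertips are about 16 mm across at (258,250), so I'll use several 28 mm strokes with resets between.

send_rows --linear '[[0,0.004,-0.0003],[0,0.004,0],[0,0.004,0],[0,0,-0.004],[0,-0.014,0],[0,0,0],[0,0,0.004],[0,0,0]]' --twist '[[0,0,0],[0,0,0],[0,0,0],[0,0,0],[0,0,0],[0,0,0],[0,0,0],[0,0,0]]' --gripper '[0,0,0,0,0,0,0,0]'

```text
time: 9.25
ee_pos: [0.5141, -0.1077, 0.0658]
tcp_rot: [-180.0, 0.0, 164.7]
wrist_force: [-2.0, 0.4, 7.6]
opening: -0.0001
grasp_force: 3.3
```

send_rows --linear '[[0,0.004,0],[0,0.004,0],[0,0.004,0],[0,0.004,0],[0,0.004,0],[0,0.004,0],[0,0.004,0],[0,0,0]]' --twist '[[0,0,0],[0,0,0],[0,0,0],[0,0,0],[0,0,0],[0,0,0],[0,0,0],[0,0,0]]' --gripper '[0,0,0,0,0,0,0,0]'

```text
time: 10.25
ee_pos: [0.5215, -0.0802, 0.0659]
tcp_rot: [180.0, 0.0, 164.7]
wrist_force: [-3.7, 1.2, 8.3]
opening: -0.0004
grasp_force: 4.2
```

```bash
python3 -c "
from h import *
report('w4.png')" | sed -n '1,5p;7,8p'
```

```text
tcp [ -3.  -69.5] 0.0659 F [-3.7  1.2  8.3] t 10.25
-70 [(np.float64(-96.3), np.float64(-57.2)), (np.float64(-10.5), np.float64(-4.5))]
-60 [(np.float64(-96.3), np.float64(-56.9)), (np.float64(-10.4), np.float64(-4.4))]
-50 [(np.float64(-96.2), np.float64(-56.7)), (np.float64(-10.3), np.float64(-4.3))]
-40 [(np.float64(-96.1), np.float64(-57.0)), (np.float64(-10.4), np.float64(-4.4))]
-20 [(np.float64(-96.0), np.float64(-56.5)), (np.float64(-10.5), np.float64(-4.6))]
-10 [(np.float64(-95.8), np.float64(-56.8)), (np.float64(-10.6), np.float64(-4.6))]
```

send_rows --linear '[[0,0,-0.004],[0,-0.014,0],[0,0,0],[0,0,0.004],[0,0,0]]' --twist '[[0,0,0],[0,0,0],[0,0,0],[0,0,0],[0,0,0]]' --gripper '[0,0,0,0,0]'

```text
time: 10.92
ee_pos: [0.5178, -0.0942, 0.0657]
tcp_rot: [-180.0, 0.0, 164.7]
wrist_force: [-1.0, -1.2, 5.2]
opening: -0.0003
grasp_force: 3.1
```

send_rows --linear '[[0,0.004,0],[0,0.004,0],[0,0.004,0],[0,0.004,0],[0,0.004,0],[0,0.004,0],[0,0.004,0],[0,0,0]]' --twist '[[0,0,0],[0,0,0],[0,0,0],[0,0,0],[0,0,0],[0,0,0],[0,0,0],[0,0,0]]' --gripper '[0,0,0,0,0,0,0,0]'

```text
time: 11.92
ee_pos: [0.5252, -0.0666, 0.0659]
tcp_rot: [180.0, 0.0, 164.7]
wrist_force: [-3.3, 1.3, 8.5]
opening: -0.0
grasp_force: 4.3
```

send_rows --linear '[[0,0,-0.004],[0,-0.014,0],[0,0,0],[0,0,0.004],[0,0,0]]' --twist '[[0,0,0],[0,0,0],[0,0,0],[0,0,0],[0,0,0]]' --gripper '[0,0,0,0,0]'

```text
time: 12.55
ee_pos: [0.5215, -0.0807, 0.0656]
tcp_rot: [-180.0, 0.0, 164.7]
wrist_force: [-2.4, -0.7, 5.0]
opening: 0.0
grasp_force: 2.9
```

send_rows --linear '[[0,0.004,0],[0,0.004,0],[0,0.004,0],[0,0.004,0],[0,0.004,0],[0,0.004,0],[0,0.004,0],[0,0,0]]' --twist '[[0,0,0],[0,0,0],[0,0,0],[0,0,0],[0,0,0],[0,0,0],[0,0,0],[0,0,0]]' --gripper '[0,0,0,0,0,0,0,0]'

```text
time: 13.55
ee_pos: [0.5289, -0.0531, 0.0658]
tcp_rot: [180.0, 0.0, 164.7]
wrist_force: [-2.0, 0.4, 8.2]
opening: -0.0
grasp_force: 4.3
```

```bash
python3 -c "
from h import *
report('w5.png')" | sed -n '1,5p;7,8p'
```

```text
tcp [ -3.2 -41.5] 0.0658 F [-2.   0.4  8.2] t 13.55
-70 [(np.float64(-67.3), np.float64(-28.1)), (np.float64(-7.6), np.float64(-1.4))]
-60 [(np.float64(-67.2), np.float64(-28.3)), (np.float64(-7.4), np.float64(-1.5))]
-50 [(np.float64(-67.1), np.float64(-28.0)), (np.float64(-7.3), np.float64(-1.4))]
-40 [(np.float64(-67.1), np.float64(-27.9)), (np.float64(-7.2), np.float64(-1.6))]
-20 [(np.float64(-67.9), np.float64(-27.8)), (np.float64(-7.6), np.float64(-1.5))]
-10 [(np.float64(-67.8), np.float64(-27.6)), (np.float64(-7.6), np.float64(-1.8))]
```

send_rows --linear '[[0,0,-0.004],[0,-0.014,0],[0,0,0],[0,0,0.004],[0,0,0]]' --twist '[[0,0,0],[0,0,0],[0,0,0],[0,0,0],[0,0,0]]' --gripper '[0,0,0,0,0]'

```text
time: 14.22
ee_pos: [0.5252, -0.0671, 0.0656]
tcp_rot: [-180.0, 0.0, 164.7]
wrist_force: [-1.2, -0.2, 5.3]
opening: -0.0003
grasp_force: 2.7
```

send_rows --linear '[[0,0.004,0],[0,0.004,0],[0,0.004,0],[0,0.004,0],[0,0.004,0],[0,0.004,0],[0,0.004,0],[0,0,0]]' --twist '[[0,0,0],[0,0,0],[0,0,0],[0,0,0],[0,0,0],[0,0,0],[0,0,0],[0,0,0]]' --gripper '[0,0,0,0,0,0,0,0]'

```text
time: 15.22
ee_pos: [0.5326, -0.0396, 0.0659]
tcp_rot: [180.0, 0.0, 164.7]
wrist_force: [-3.4, 1.2, 8.3]
opening: 0.0004
grasp_force: 4.3
```

send_rows --linear '[[0,0,-0.004],[0,-0.014,0],[0,0,0],[0,0,0.004],[0,0,0]]' --twist '[[0,0,0],[0,0,0],[0,0,0],[0,0,0],[0,0,0]]' --gripper '[0,0,0,0,0]'

```text
time: 15.85
ee_pos: [0.5289, -0.0537, 0.0656]
tcp_rot: [-180.0, 0.0, 164.7]
wrist_force: [-0.6, -0.5, 4.8]
opening: 0.0001
grasp_force: 2.5
```

send_rows --linear '[[0,0.004,0],[0,0.004,0],[0,0.004,0],[0,0.004,0],[0,0.004,0],[0,0.004,0],[0,0,0]]' --twist '[[0,0,0],[0,0,0],[0,0,0],[0,0,0],[0,0,0],[0,0,0],[0,0,0]]' --gripper '[0,0,0,0,0,0,0]'

```text
time: 16.73
ee_pos: [0.5353, -0.03, 0.0659]
tcp_rot: [180.0, 0.0, 164.7]
wrist_force: [-2.6, 1.1, 9.5]
opening: 0.0002
grasp_force: 4.3
```

Run:
```python
from h import *
o=bot.get_obs();im=camera('wrist');save('w6.png',im)
print((bl(o['ee_pos'])*1000).round(1),o['wrist_force'].round(1))
p=np.argwhere(dark(im,50))[:,::-1]
for z,lo,hi in((.012,-5.5,9),(.032,-45,9)):
    q=bl(ray('wrist',p,z,o))*1000
    for a in(-70,-60,-50,-40,-30,-20,-10):
        s=np.sort(q[(abs(q[:,0]-a)<1.5)&(q[:,1]>lo)&(q[:,1]<hi)][:,1])
        if len(s): print(z,a,[(k[0].round(1),k[-1].round(1)) for k in np.split(s,np.where(np.diff(s)>1.5)[0]+1)])
```

```text
[ -3.2 -17.4] [-2.6  1.1  9.5]
0.012 -70 [(np.float64(-5.3), np.float64(3.4))]
0.012 -60 [(np.float64(-5.1), np.float64(3.2))]
0.012 -50 [(np.float64(-5.5), np.float64(3.5))]
0.012 -40 [(np.float64(-5.3), np.float64(3.3))]
0.012 -30 [(np.float64(-5.1), np.float64(3.0))]
0.012 -20 [(np.float64(-5.5), np.float64(3.4))]
0.012 -10 [(np.float64(-5.3), np.float64(3.1))]
0.032 -70 [(np.float64(-40.7), np.float64(1.1))]
0.032 -60 [(np.float64(-40.6), np.float64(1.0))]
0.032 -50 [(np.float64(-40.5), np.float64(1.2))]
0.032 -40 [(np.float64(-40.3), np.float64(1.1))]
0.032 -30 [(np.float64(-40.1), np.float64(0.9))]
0.032 -20 [(np.float64(-39.9), np.float64(1.2))]
0.032 -10 [(np.float64(-40.2), np.float64(1.0))]
```

View pics/w6.png

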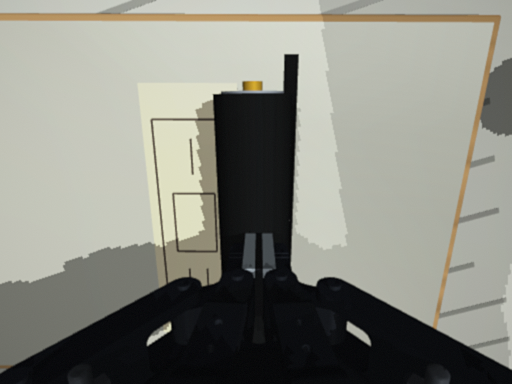

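The roller now covers the left half of the line: its left edge is at column 215, and the line's exposed end is at (291,60). The roller is at about -21 and the line at about -0.4, so about 20.5 mm is left.

send_rows --linear '[[0,0,-0.004],[0,-0.011,0],[0,0,0],[0,0,0.004],[0,0,0]]' --twist '[[0,0,0],[0,0,0],[0,0,0],[0,0,0],[0,0,0]]' --gripper '[0,0,0,0,0]'

```text
time: 17.4
ee_pos: [0.5324, -0.0411, 0.0657]
tcp_rot: [-180.0, 0.0, 164.7]
wrist_force: [-0.5, 0.4, 5.9]
opening: -0.0004
grasp_force: 2.9
```

send_rows --linear '[[0,0.004,0],[0,0.004,0],[0,0.004,0],[0,0.004,0],[0,0.004,0],[0,0.004,0],[0,0,0]]' --twist '[[0,0,0],[0,0,0],[0,0,0],[0,0,0],[0,0,0],[0,0,0],[0,0,0]]' --gripper '[0,0,0,0,0,0,0]'

```text
time: 18.27
ee_pos: [0.5387, -0.0174, 0.0659]
tcp_rot: [180.0, 0.0, 164.7]
wrist_force: [-2.8, 1.1, 8.5]
opening: -0.0003
grasp_force: 4.3
```

send_rows --linear '[[0,0,-0.004],[0,-0.011,0],[0,0,0],[0,0,0.004],[0,0,0]]' --twist '[[0,0,0],[0,0,0],[0,0,0],[0,0,0],[0,0,0]]' --gripper '[0,0,0,0,0]'

```text
time: 18.9
ee_pos: [0.5358, -0.0285, 0.0657]
tcp_rot: [180.0, 0.0, 164.7]
wrist_force: [-0.8, -0.3, 6.4]
opening: -0.0
grasp_force: 3.2
```

send_rows --linear '[[0,0.004,0],[0,0.004,0],[0,0.004,0],[0,0.002,0],[0,0,0]]' --twist '[[0,0,0],[0,0,0],[0,0,0],[0,0,0],[0,0,0]]' --gripper '[0,0,0,0,0]'

```text
time: 19.52
ee_pos: [0.5395, -0.0146, 0.0659]
tcp_rot: [180.0, 0.0, 164.7]
wrist_force: [-2.6, 0.7, 9.1]
opening: 0.0001
grasp_force: 4.3
```

```bash
cat >> h.py <<'E'
def final(fn):
    o=bot.get_obs();im=camera('wrist');save(fn,im)
    print((bl(o['ee_pos'])*1000).round(1),o['wrist_force'].round(1),o['time'])
    p=np.argwhere(dark(im,50))[:,::-1]
    for z,A,w in((.012,(-97,-94,-91,-88,88,92),12),(.032,(-70,-60,-50,-40,-30,-20,-10,70),30)):
        q=bl(ray('wrist',p,z,o))*1000
        for a in A:
            s=np.sort(q[(abs(q[:,0]-a)<1.5)&(abs(q[:,1])<w)][:,1])
            if len(s): print(z,a,s[0].round(1),s[-1].round(1),'mid',((s[0]+s[-1])/2).round(1))
E
python3 -c "
from h import *
final('w7.png')"
```

```text
[-3.2 -1.5] [-2.6  0.7  9.1] 19.525
0.012 -97 -3.2 3.4 mid 0.1
0.012 -94 -3.2 3.5 mid 0.1
0.012 -91 -3.2 3.5 mid 0.1
0.012 -88 -3.2 3.0 mid -0.1
0.012 88 -11.4 12.0 mid 0.3
0.012 92 -11.4 11.3 mid -0.1
0.032 -70 -21.2 18.1 mid -1.5
0.032 -60 -21.0 18.0 mid -1.5
0.032 -50 -20.8 18.4 mid -1.2
0.032 -40 -20.5 18.2 mid -1.2
0.032 -30 -20.8 18.5 mid -1.1
0.032 -20 -20.6 18.3 mid -1.1
0.032 -10 -20.3 18.7 mid -0.8
0.032 70 -29.9 30.0 mid 0.1
```

send_rows --linear '[[0,0.002,0],[0,0,0],[0,0,-0.002],[0,0,-0.01],[0,0,-0.04],[0,0,-0.04],[0,0,-0.04],[0,0,0]]' --twist '[[0,0,0],[0,0,0],[0,0,0],[0,0,0],[0,0,0],[0,0,0],[0,0,0],[0,0,0]]' --gripper '[0,0,0,0,0,0,0,0]'

```text
time: 20.58
ee_pos: [0.5412, -0.013, 0.201]
tcp_rot: [179.9, 0.3, 164.7]
wrist_force: [0.3, 0.3, -1.1]
opening: 0.0004
grasp_force: 0.0
```

```bash
python3 -c "
from h import *
final('w8.png')"
```

```text
[-2.   0.4] [ 0.3  0.3 -1.1] 20.575
0.012 -97 -2.2 2.6 mid 0.2
0.012 -94 -2.2 2.7 mid 0.2
0.012 -91 -2.2 2.7 mid 0.2
0.012 -88 -2.2 2.7 mid 0.2
0.012 88 -3.6 4.5 mid 0.4
0.012 92 -3.6 4.5 mid 0.4
0.032 -70 -19.9 18.5 mid -0.7
0.032 -60 -20.1 18.7 mid -0.7
0.032 -50 -19.4 18.0 mid -0.7
0.032 -40 -19.5 18.2 mid -0.7
0.032 -30 -19.7 18.4 mid -0.7
0.032 -20 -19.9 18.6 mid -0.7
0.032 -10 -19.1 18.7 mid -0.2
0.032 70 -18.4 19.2 mid 0.4
```

View pics/w8.png

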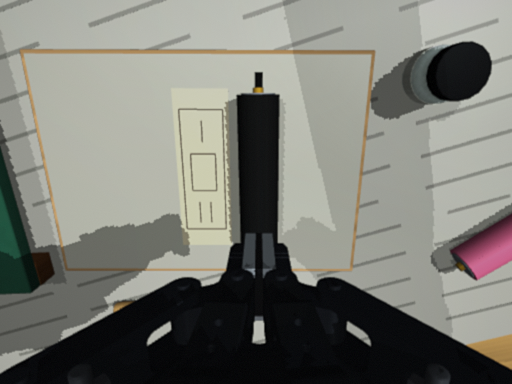

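The roller (238–279, 95–235) lies on the line, whose end shows centred beyond the axle at (259,78). It is within about 0.5 mm and 0.5°. The jar, brush and rest were not touched and the gripper is clear, so I'm handing in.

```bash
python3 -c "
from h import *
print(ticket.job_done())"
```

```text
the job is handed in; nothing more can be done
None
```

The roller was rolled across the sheet by light fingertip strokes and lies still on the line, centred to within about 0.5 mm and 0.5°; the gripper is clear, nothing else was touched, and the job was handed in at about 21 s with no verdict returned.

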